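# Turn the reversible work plate over onto its locating pins

## Task

The reversible work plate lies grey side up on the left deck of the flip fixture, its round edge in the channel. Slide it along the channel up against the red end stop, then turn it over like the page of a book, its round edge staying in the channel, so that it ends blue side up on the right deck, flat and fully down over both brass pins. Ease it down instead of letting it slam, and leave the other things on the bench where they are.

Things in the scene. Friction and masses are not known exactly. Their poses are not given: they have to be found in the camera images.
- flip_fixture: Fixed bench fixture: grey base 190 x 210 x 12 mm (x -110 to +80, |y| up to 105 mm) with a channel in the middle and a deck on each side. Origin: on the bench under the channel's axis. x runs along the channel, away from the robot, towards the red end stop; y points to the left deck; z up.
- channel_mid (a point): Point in the channel, 74 mm above the fixture's origin, on the line where the bead's axis lies. Channel: 27.4 mm wide, floor 61 mm and walls 70 mm above the bench, along fixture x from -105 to +60 mm, in a block 48 mm wide.
- stop_face (a point): Centre of the red end stop's face at the far end of the channel (fixture x +60.5 mm). The stop is 44 mm wide and its top is 100 mm above the bench.
- left_deck (a point): Centre of the left deck's top, 70 mm above the bench: level plate 10 mm thick on legs, 100 mm in x by 71 mm in y (fixture x -40 to +60, y 24 to 95 mm). Outside the base's edge (y 105 mm) there is only bare bench.
- right_deck (a point): Centre of the right deck's top; mirror image of the left deck (fixture y -24 to -95 mm). Two brass pins with cone tips, 14 mm tall, stand on it.
- plate_mid (a point): Middle (half-way through) of the loose rigid work plate, about 0.45 kg: 120 mm along its x, 140 along its y, flat part 8 mm thick, bare grey +z face, blue -z face. At y = -70 its edge is a round steel bead, 26 mm diameter, 120 mm long, axis in the mid plane; plain free edge at y = +70. Grey is up at the start and its axes agree with the fixture's.
- work_plate: The same plate, same origin and axes. Its middle starts 15 to 40 mm short of its place at the stop (there fixture x = 0). The free edge overhangs the left deck by 45 mm, with 70 mm of free height over the bench below it. The bead is polished and greased and turns freely in the channel, so the plate stands up only while it is held.
- bead_mid (a point): Middle of the bead's axis on the work plate (74 mm above the bench while the bead lies in the channel).
- hole_big (a point): Centre (half-way through) of the plate's large hole, 21 mm wide, for the big pin.
- hole_small (a point): Centre (half-way through) of the plate's small hole, 15 mm wide, for the small pin.
- pin_big (a point): Point on the axis of the big brass pin (16 mm diameter; fixture x -30, y -55 mm), 4 mm above the right deck: where the large hole's centre comes when seated.
- pin_small (a point): Point on the axis of the small brass pin (10 mm diameter; fixture x +28, y -85 mm), 4 mm above the right deck: where the small hole's centre comes when seated.
- white_bin: White open parts bin 96 x 138 x 80 mm, a bystander. Origin: centre of its underside.
- pliers: Flat pliers with red handles, 60 x 146 x 15 mm, lying, a bystander. Origin: centre of the underside.

How it is judged:
By the outcome, as a careful person would: the job done as asked, in the order asked, and still so for the second after the job is handed in, with the robot touching nothing.
It also fails if it takes over 67 s, if anything falls off the work surface, if the arm or the gripper's body presses on something with over 40 N, if the wrist force passes 120 N, or if a joint passes its speed limit or range.

## Robot

A 6-joint arm with a two-finger parallel gripper is mounted at the origin on a cart in front of the work surface, level with it; the furniture and walls round the work are solid. World frame = base frame: x ahead of the robot, y to its left, z up, the work surface at z = 0. Lengths are in m, angles in rad, forces in N, time in s.
With the tool pointing down it reaches from about 0.375 to 0.75 m from the base axis. Payload 9 kg.
Tool frame: the origin (TCP) lies between the finger pads; the fingertips stand 17 mm ahead of it and the grasp point (between the pads) lies 2 mm behind it; z points along the fingers, y is the line along which they close (so a half turn about z gives the same grasp; the last joint's range is limited). The gripper opens to 85 mm and grips with 20 to 120 N. Pads are 22 mm wide; open, the fingers measure 114 mm over their backs; the gripper's body (76 mm by 85 mm) begins 54 mm behind the grasp point. The pads swing forward as they close: fully open they stand 13 mm farther back than shut.
Start: joints at [-1.329, 0.104, 0.097, 1.564, 0, 1.353], TCP at [0.266, -0.538, 0.248] pointing down, gripper open.
Joint ranges: [-2.99, 2.99], [-0.84, 1.86], [-1.1, 1.16], [-1.84, 2.11], [-1.51, 1.56], [-3.14, 3.14]. Speed limits (rad/s): [2.22, 2.22, 2.57, 3.14, 3.14, 3.14].

## Interface

Orientations are given as a unit quaternion [w, x, y, z].
In Python, from workcell import status, optics, arm gives the robot as it stands.
- The arm moves only by the tool play_rows, never from a script. Its argument "targets" is one flat list of numbers, 7 for each row, row after row: the opening, from 0 (shut) to 1 (fully open), then the shift along the tool's x, y, z in mm, then the turn, a rotation vector about the tool's x, y, z in rad. A call has 1 to 5 rows; each row is the pose to reach, as a shift and turn from the pose commanded when the call began, along the tool's axes at that moment; what a row does not reach only later rows make up. A row lasts 1/12 s, in which the tool goes at most 41.7 mm and 7.16 degrees, less where a joint would pass 70% of its speed; a pose out of reach is approached as far as the arm can. A call with a gripper value outside its range is refused whole. The fingers move at their own pace and stop on an object; the grip force is fixed at half the most. Time passes only in rows, so rows that repeat a pose let the fingers close. It gives the time, the measured TCP pose, the force, the opening and the grip force at its end, in the units of the state.
- status.read_state(): the state, without advancing time (a new reading comes with each control period).
- optics.get_image(name): name is "scene" or "top" or "wrist"; returns the picture (480x640x3 uint8, blue, green, red); there is no depth.
- optics.camera_params(name): a dict with "intrinsics" (3x3 intrinsics, pixels), "R" (3x3) and "t" (3): a world point X has camera coordinates R X + t; the wrist camera has in their place "tool_from_camera" (4x4, takes a point from camera to tool coordinates, whose origin is the TCP and whose axes are the flange's). Camera axes: x right, y down, z forward; pixel columns grow to the right and rows downward; lengths in m; the calibration is good to about 2 mm. A picture is of the moment at which its call begins: read the wrist's pose just before it. camera_params takes no time and is no camera call.
- arm.close_job(): hands the job in; it is judged then, once.
The state is a dict: "clock": time; "joint_positions": joint angles; "joint_vel": joint speeds; "joint_torque": joint torques, N m; "tool_pos": TCP position; "ee_rot": TCP orientation; "wrist_force": force on the tool from outside, world axes, zero at the start; "torque": the same for the moment, N m; "gripper_width": finger opening in m; "gripper_force": force on a finger pad.
Only numpy, scipy, OpenCV 4.12 (cv2) and the standard library are available. Lean on these libraries where they do the work, as an engineer would, in place of code of your own. Each camera call takes 0.05 s, during which the arm holds its last target. There are 200 camera calls.

## Working session

There is one attempt and no reset: what is moved stays moved. The work goes in short steps, Python scripts to look and compute and a tool call to move; the robot and the scene stay as the last step left them, time stands still between calls to the robot, and variables do not carry over. Pictures are saved under pics/ and viewed, at most 10 in all, crops included, and the job is handed in when it is done.

Besides the shell and the picture viewer there is one more tool, called as a command line: name --argument value ..., lists and objects as JSON in quotes. play_rows: Moves the arm, as the interface text tells. Its arguments: {"type":"object","properties":{"targets":{"type":"array","items":{"type":"number"}}},"required":["targets"]}

```bash
mkdir -p pics; python3 - <<'E'
from workcell import status, optics
import cv2,numpy as np
s=status.read_state();print({k:np.round(v,3).tolist() for k,v in s.items()})
for n in ("scene","top"):
    cv2.imwrite(f"pics/{n}0.png",optics.get_image(n))
    p=optics.camera_params(n);print(n,np.round(p["intrinsics"],1).tolist(),np.round(p["R"],3).tolist(),np.round(p["t"],3).tolist())
print(np.round(optics.camera_params("wrist")["tool_from_camera"],3).tolist())
E
ls
```

```text
{'clock': 0.0, 'joint_positions': [-1.329, 0.105, 0.096, 1.564, 0.0, 1.353], 'joint_vel': [-0.0, 0.002, 0.0, 0.001, -0.0, 0.0], 'joint_torque': [-0.001, -55.693, 50.365, 0.017, -0.001, 0.0], 'tool_pos': [0.266, -0.537, 0.248], 'ee_rot': [-0.001, 0.974, 0.228, -0.0], 'wrist_force': [0.67, 0.885, 0.147], 'torque': [0.021, 0.085, 0.018], 'gripper_force': 0.0, 'gripper_width': 0.085}
scene [[586.4, 0.0, 317.1], [0.0, 586.4, 243.6], [0.0, 0.0, 1.0]] [[0.715, -0.699, -0.006], [-0.303, -0.302, -0.904], [0.63, 0.648, -0.427]] [-0.667, 0.178, 0.706]
top [[589.0, 0.0, 312.8], [0.0, 589.0, 224.7], [0.0, 0.0, 1.0]] [[0.02, -1.0, 0.023], [-0.987, -0.023, -0.159], [0.16, -0.019, -0.987]] [-0.37, 0.613, 0.885]
[[0.0, -0.95, -0.311, 0.079], [1.0, 0.001, -0.002, -0.0], [0.002, -0.311, 0.95, -0.126], [0.0, 0.0, 0.0, 1.0]]
pics
```

View pics/scene0.png

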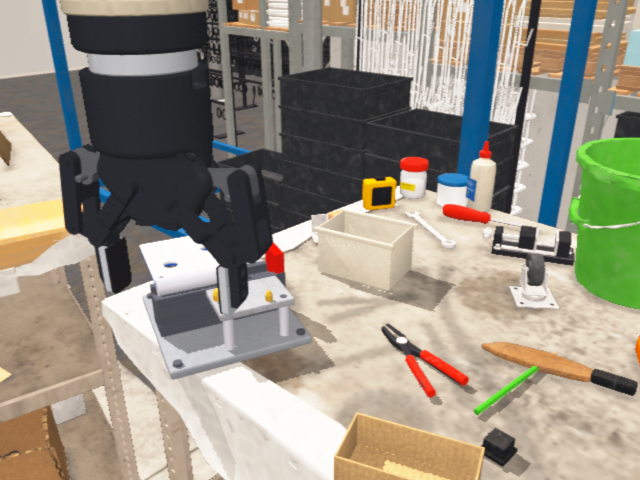

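View pics/top0.png

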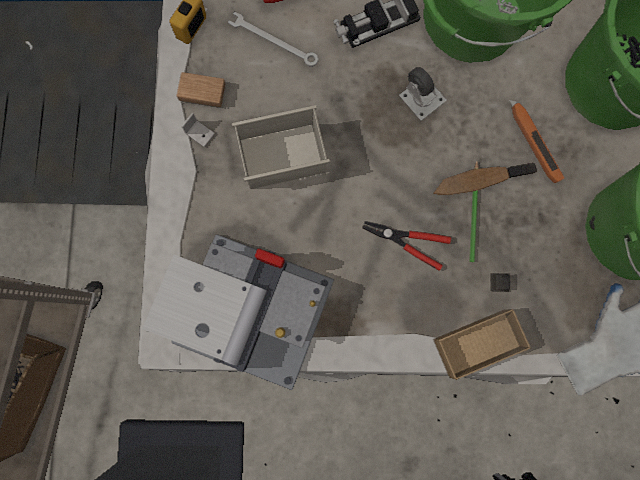

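The scene view shows the gripper in front of the fixture. In the top view the plate is at about (205,310) and the bead runs (233,365)–(257,290). The red stop is at (270,259), the big pin at (280,332), the small pin at (312,303), and the holes at (202,330) and (198,287). Next I'll measure these.

```bash
cat > h.py <<'E'
import numpy as np,cv2
from workcell import status,optics
from scipy.spatial.transform import Rotation as Ro
def cam(n,s=None):
    p=optics.camera_params(n);K=p["intrinsics"]
    if n=="wrist":
        T=np.array(p["tool_from_camera"]);q=s["ee_rot"];R=Ro.from_quat([q[1],q[2],q[3],q[0]]).as_matrix()
        M=R@T[:3,:3];c=np.array(s["tool_pos"])+R@T[:3,3]
        return np.array(K),M.T,-M.T@c
    return np.array(K),np.array(p["R"]),np.array(p["t"])
def ray(C,uv,z):
    K,R,t=C;c=-R.T@t;d=R.T@np.linalg.solve(K,[uv[0],uv[1],1]);return c+d*(z-c[2])/d[2]
def proj(C,X):
    K,R,t=C;p=K@(R@np.asarray(X)+t);return p[:2]/p[2]
def blobs(m,lo,hi):
    n,l,st,ce=cv2.connectedComponentsWithStats(m.astype(np.uint8))
    return [(ce[i].round(1),st[i,4]) for i in range(1,n) if lo<st[i,4]<hi]
E
python3 - <<'E'
from h import *
im=cv2.imread("pics/top0.png");C=cam("top")
hsv=cv2.cvtColor(im,cv2.COLOR_BGR2HSV).astype(int);H,S,V=hsv[...,0],hsv[...,1],hsv[...,2]
roi=np.zeros(H.shape,bool);roi[225:395,130:340]=1
print("brass",[(b,ray(C,b[0],.08).round(4)) for b in blobs(roi&(H>12)&(H<32)&(S>110)&(V>80),8,400)])
print("red",[(b,ray(C,b[0],.097).round(4)) for b in blobs(roi&((H<8)|(H>172))&(S>130),30,900)])
r2=np.zeros(H.shape,bool);r2[270:345,180:220]=1
print("holes",[(b,ray(C,b[0],.078).round(4)) for b in blobs(r2&(V<150),20,600)])
for u in [(222,237),(331,276),(292,388)]: print(ray(C,u,.012).round(4))
cv2.imwrite("pics/topc.png",cv2.resize(im[225:395,130:345],None,fx=3.5,fy=3.5,interpolation=cv2.INTER_CUBIC))
E
```

```text
brass [((array([311.7, 303.3]), np.int32(19)), array([ 0.4957, -0.3569,  0.08  ])), ((array([279.4, 332.6]), np.int32(64)), array([ 0.4511, -0.3093,  0.08  ]))]
red [((array([269.3, 257.9]), np.int32(329)), array([ 0.5616, -0.2915,  0.097 ]))]
holes [((array([198.3, 286.7]), np.int32(101)), array([ 0.5173, -0.1842,  0.078 ])), ((array([201.8, 330. ]), np.int32(186)), array([ 0.4527, -0.1927,  0.078 ]))]
[ 0.6033 -0.2078  0.012 ]
[ 0.5427 -0.3891  0.012 ]
[ 0.3633 -0.3296  0.012 ]
```

View pics/topc.png

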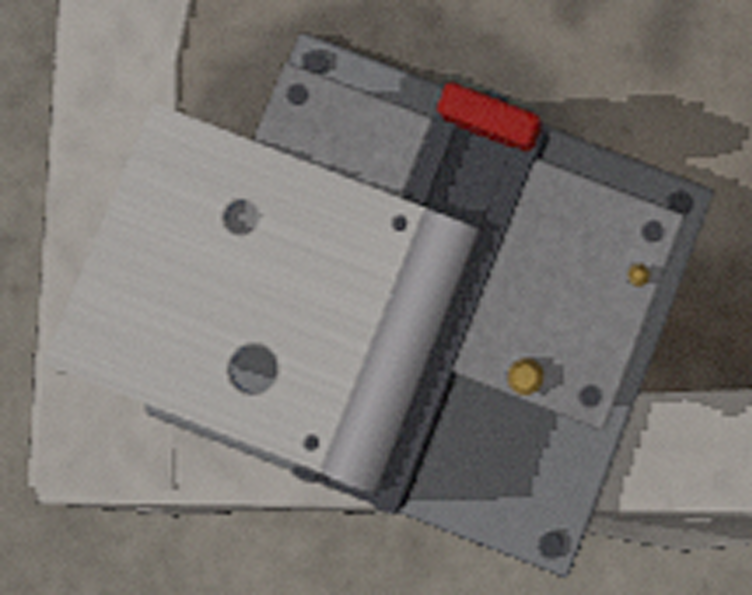

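The crop shows the plate about 30 mm short of the red stop, with the right deck and both pins clear. I'll move above the fixture for a closer look, which also gives joint data for the kinematics.

play_rows --targets '[1, 30, -16, -20, 0, 0, 0, 1, 62, -34, -40, 0, 0, 0, 1, 95, -52, -60, 0, 0, 0, 1, 125, -70, -80, 0, 0, 0, 1, 155, -85, -100, 0, 0, 0]'

```text
clock: 0.52
tool_pos: [0.368, -0.3908, 0.3491]
ee_rot: [-0.0, 0.974, 0.228, -0.0]
wrist_force: [1.1, -0.6, 0.2]
gripper_width: 0.0852
gripper_force: 0.0
```

play_rows --targets '[1, 30, -16, -16, 0, 0, 0, 1, 55, -32, -32, 0, 0, 0, 1, 80, -50, -48, 0, 0, 0, 1, 80, -50, -48, 0, 0, 0, 1, 80, -50, -48, 0, 0, 0]'

```text
clock: 0.93
tool_pos: [0.4178, -0.3114, 0.3973]
ee_rot: [0.001, 0.973, 0.229, 0.0]
wrist_force: [0.3, 0.2, -0.3]
gripper_width: 0.0856
gripper_force: 0.0
```

```bash
cat >> h.py <<'E'
def log():
    import json
    s=status.read_state();open("log.jsonl","a").write(json.dumps({k:np.asarray(s[k]).tolist() for k in ("joint_positions","tool_pos","ee_rot","clock")})+"\n")
    print(s["clock"],"q",np.round(s["joint_positions"],3),"p",np.round(s["tool_pos"],4),"r",np.round(s["ee_rot"],3),"f",np.round(s["wrist_force"],1),"w",round(s["gripper_width"],4));return s
E
python3 - <<'E'
from h import *
s=log();im=optics.get_image("wrist");cv2.imwrite("pics/w1.png",im)
E
```

```text
0.9333 q [-0.892 -0.045  0.223  1.836 -0.     1.787] p [ 0.4178 -0.3114  0.3973] r [0.001 0.973 0.229 0.   ] f [ 0.3  0.2 -0.3] w 0.0856
```

View pics/w1.png

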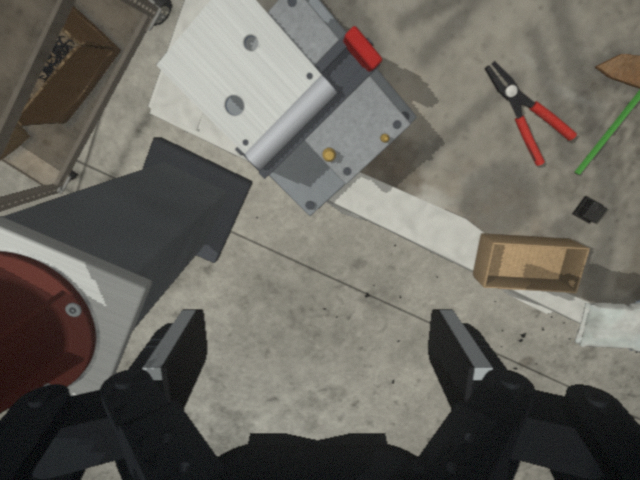

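The wrist view shows the plate holes at (251,42) and (234,104), the pins at (329,154) and (385,138), and the red stop at (363,48). There is open space between the cart and the bench. Now I'll measure the fixture pose from this view and the top view together.

```bash
python3 - <<'E'
from h import *
import json
from scipy.optimize import least_squares
s=json.loads(open("log.jsonl").readlines()[-1])
def feats(im,C,hz,roi):
    hsv=cv2.cvtColor(im,cv2.COLOR_BGR2HSV).astype(int);H,S,V=hsv[...,0],hsv[...,1],hsv[...,2]
    r=np.zeros(H.shape,bool);r[roi[0]:roi[1],roi[2]:roi[3]]=1
    br=sorted(blobs(r&(H>12)&(H<32)&(S>110)&(V>80),8,500),key=lambda b:-b[1])[:2]
    rd=max(blobs(r&((H<8)|(H>172))&(S>130),30,2500),key=lambda b:b[1])
    r=np.zeros(H.shape,bool);r[hz[0]:hz[1],hz[2]:hz[3]]=1
    ho=sorted(blobs(r&(V<150),20,900),key=lambda b:-b[1])[:2]
    print(br,rd,ho)
    return [ray(C,br[0][0],.080)[:2],ray(C,br[1][0],.080)[:2],ray(C,rd[0],.098)[:2],ray(C,ho[0][0],.078)[:2],ray(C,ho[1][0],.078)[:2]]
top=feats(cv2.imread("pics/top0.png"),cam("top"),(270,345,180,220),(225,395,130,340))
w=feats(cv2.imread("pics/w1.png"),cam("wrist",s),(25,125,215,275),(0,220,240,430))
M=np.array([[-30,-55],[28,-85],[66,0]])/1000
for P in (top,w):
    P=np.array(P);print(P.round(4).tolist())
    f=lambda v:(np.array([v[0],v[1]])+M@np.array([[np.cos(v[2]),np.sin(v[2])],[-np.sin(v[2]),np.cos(v[2])]])-P[:3]).ravel()
    o=least_squares(f,[.5,-.27,-.32]);v=o.x
    R=np.array([[np.cos(v[2]),-np.sin(v[2])],[np.sin(v[2]),np.cos(v[2])]])
    print("fix",v.round(4),np.degrees(v[2]).round(2),"res mm",(o.fun*1e3).round(1),"holes in fix",((P[3:]-v[:2])@R*1e3).round(1).tolist())
E
```

```text
[(array([279.4, 332.6]), np.int32(64)), (array([311.7, 303.3]), np.int32(19))] (array([269.3, 257.9]), np.int32(329)) [(array([201.8, 330. ]), np.int32(186)), (array([198.3, 286.7]), np.int32(101))]
[(array([328.6, 154.2]), np.int32(109)), (array([384.4, 137.6]), np.int32(40))] (array([361.6,  49. ]), np.int32(869)) [(array([233.8, 104.7]), np.int32(314)), (array([249.9,  42.2]), np.int32(178))]
[[0.4511, -0.3093], [0.4957, -0.3569], [0.5615, -0.2916], [0.4527, -0.1927], [0.5173, -0.1842]]
fix [ 0.4993 -0.268  -0.3602] -20.64 res mm [ 0.7  0.3 -0.2 -0.6 -0.5  0.3] holes in fix [[-70.1, 54.1], [-12.7, 84.8]]
[[0.4518, -0.3084], [0.4958, -0.3558], [0.5602, -0.2896], [0.4528, -0.1918], [0.5173, -0.183]]
fix [ 0.4985 -0.2668 -0.3487] -19.98 res mm [-0.3  0.2 -0.  -0.5  0.3  0.2] holes in fix [[-68.6, 54.8], [-11.0, 85.1]]
```

play_rows --targets '[0.6, 0, 0, -10, 0, 0, -0.12, 0.6, 0, 0, -20, 0, 0, -0.24, 0.6, 0, 0, -30, 0, 0, -0.36, 0.6, 0, 0, -30, 0, 0, -0.48, 0.6, 0, 0, -30, 0, 0, -0.6]'

```text
clock: 1.4
tool_pos: [0.4163, -0.3136, 0.4256]
ee_rot: [-0.0, 0.862, 0.507, -0.0]
wrist_force: [0.3, 0.6, 0.0]
gripper_width: 0.0511
gripper_force: 0.0
```

Fixture pose is origin (0.499, -0.2675), yaw -20°, and the plate is about 39 mm short of its place.

1. With the fingers closed and pointing down, push the plate to the stop.
2. Go to a horizontal tool, pinch the overhanging near corner, and roll it about the bead.

First I rotate the tool to yaw 250° and descend to the pre-push position.

play_rows --targets '[0, 23, -17, 12, 0, 0, -0.12, 0, 46, -35, 24, 0, 0, -0.24, 0, 70, -52, 36, 0, 0, -0.36, 0, 92, -70, 48, 0, 0, -0.48, 0, 115, -87, 60, 0, 0, -0.6]'

```text
clock: 1.82
tool_pos: [0.3963, -0.1693, 0.3643]
ee_rot: [-0.001, 0.674, 0.739, -0.0]
wrist_force: [0.5, 0.8, 0.4]
gripper_width: 0.0
gripper_force: 0.0
```

play_rows --targets '[0, 0, 0, 10, 0, 0, -0.12, 0, 0, 0, 20, 0, 0, -0.24, 0, 0, 0, 30, 0, 0, -0.36, 0, 0, 0, 40, 0, 0, -0.48, 0, 0, 0, 50, 0, 0, -0.6]'

```text
clock: 2.23
tool_pos: [0.3967, -0.1703, 0.3145]
ee_rot: [-0.001, 0.425, 0.905, 0.0]
wrist_force: [0.4, -0.9, 0.2]
gripper_width: -0.0003
gripper_force: 0.0
```

play_rows --targets '[0, 0, 0, 8, 0, 0, -0.12, 0, 0, 0, 16, 0, 0, -0.24, 0, 0, 0, 24, 0, 0, -0.36, 0, 0, 0, 32, 0, 0, -0.48, 0, 0, 0, 40, 0, 0, -0.6]'

```text
clock: 2.65
tool_pos: [0.3966, -0.1704, 0.2746]
ee_rot: [-0.001, 0.138, 0.99, 0.0]
wrist_force: [0.4, -0.2, 0.1]
gripper_width: 0.0002
gripper_force: 0.0
```

play_rows --targets '[0, 0, 0, 0, 0, 0, -0.12, 0, 0, 0, 0, 0, 0, -0.24, 0, 0, 0, 0, 0, 0, -0.36, 0, 0, 0, 0, 0, 0, -0.48, 0, 0, 0, 0, 0, 0, -0.6]'

```text
clock: 3.07
tool_pos: [0.3966, -0.1703, 0.2749]
ee_rot: [-0.001, -0.16, 0.987, 0.001]
wrist_force: [-0.2, 0.3, 0.3]
gripper_width: 0.0002
gripper_force: 0.0
```

play_rows --targets '[0, 0, 0, 0, 0, 0, -0.12, 0, 0, 0, 0, 0, 0, -0.24, 0, 0, 0, 0, 0, 0, -0.36, 0, 0, 0, 0, 0, 0, -0.48, 0, 0, 0, 0, 0, 0, -0.6]'

```text
clock: 3.48
tool_pos: [0.3966, -0.1704, 0.275]
ee_rot: [-0.001, -0.445, 0.896, 0.001]
wrist_force: [-0.3, -0.2, 0.0]
gripper_width: -0.0001
gripper_force: 0.0
```

play_rows --targets '[0, 0, 0, 0, 0, 0, -0.12, 0, 0, 0, 0, 0, 0, -0.24, 0, 0, 0, 0, 0, 0, -0.3, 0, 0, 0, 0, 0, 0, -0.3, 0, 0, 0, 0, 0, 0, -0.3]'

```text
clock: 3.9
tool_pos: [0.3968, -0.1701, 0.2754]
ee_rot: [-0.0, -0.571, 0.821, 0.001]
wrist_force: [-0.6, -0.3, 1.1]
gripper_width: 0.0001
gripper_force: 0.0
```

```bash
cat >> h.py <<'E'
F=np.array([.499,-.2675,0]);A=np.radians(-20)
RF=Ro.from_euler('z',A).as_matrix()
def fix(p): return RF.T@(np.asarray(p)-F)
def rot(s): q=s["ee_rot"];return Ro.from_quat([q[1],q[2],q[3],q[0]]).as_matrix()
def where(s):
    R=RF.T@rot(s);print("fix mm",(fix(s["tool_pos"])*1e3).round(1),"toolx",R[:,0].round(3),"tooly",R[:,1].round(3),"toolz",R[:,2].round(3))
def go(s,pf,Rf):
    "shift (mm) and turn in tool axes to reach fixture pose"
    R=rot(s);print("shift",((R.T@(F+RF@np.array(pf)/1e3-s["tool_pos"]))*1e3).round(1),"turn",Ro.from_matrix(R.T@RF@Rf).as_rotvec().round(4))
def ori(phi,b):
    "tool orientation in fixture: plate angle phi (0 left..180 right), in-plane angle b toward the bead (deg)"
    b=np.radians(b);P=Ro.from_euler('x',phi,degrees=True).as_matrix()
    z=np.array([np.cos(b),-np.sin(b),0]);y=np.array([0,0,-1.]);x=np.cross(y,z);return P@np.c_[x,y,z]
E
python3 - <<'E'
from h import *
s=log();where(s);go(s,[-130,55,72],np.c_[[0,-1,0],[-1,0,0],[0,0,-1]])
E
```

```text
3.9 q [-0.71  -0.402 -0.314  1.66  -0.    -1.924] p [ 0.3968 -0.1701  0.2754] r [-0.    -0.571  0.821  0.001] f [-0.6 -0.3  1.1] w 0.0001
fix mm [-129.3   56.5  275.4] toolx [-0.007 -1.    -0.   ] tooly [-1.     0.007  0.001] toolz [-0.001  0.    -1.   ]
shift [  1.6   0.4 203.4] turn [ 0.0014  0.0003 -0.0072]
```

play_rows --targets '[0, 0, 0, 40, 0, 0, 0, 0, 0, 0, 80, 0, 0, 0, 0, 0, 0, 120, 0, 0, 0, 0, 0, 0, 160, 0, 0, 0, 0, 0, 0, 200, 0, 0, 0]'

```text
clock: 4.32
tool_pos: [0.3968, -0.1697, 0.0741]
ee_rot: [-0.0, -0.571, 0.821, -0.0]
wrist_force: [1.3, -0.3, -0.7]
gripper_width: 0.0004
gripper_force: 0.0
```

play_rows --targets '[0, 0, 0, 3, 0, 0, 0, 0, 0, -4, 3, 0, 0, 0, 0, 0, -8, 3, 0, 0, 0, 0, 0, -12, 3, 0, 0, 0, 0, 0, -16, 3, 0, 0, 0]'

```text
clock: 4.73
tool_pos: [0.4141, -0.1765, 0.0759]
ee_rot: [0.0, -0.572, 0.82, -0.002]
wrist_force: [-2.2, 1.2, 1.6]
gripper_width: 0.0001
gripper_force: 1.4
```

play_rows --targets '[0, 0, -4, 0, 0, 0, 0, 0, 0, -8, 0, 0, 0, 0, 0, 0, -12, 0, 0, 0, 0, 0, 0, -16, 0, 0, 0, 0, 0, 0, -20, 0, 0, 0, 0]'

```text
clock: 5.15
tool_pos: [0.4314, -0.1821, 0.0733]
ee_rot: [-0.0, -0.572, 0.82, 0.0]
wrist_force: [-4.1, 1.4, 1.7]
gripper_width: -0.0
gripper_force: 2.1
```

play_rows --targets '[0, 0, -3, 0, 0, 0, 0, 0, 0, -6, 0, 0, 0, 0, 0, 0, -9, 0, 0, 0, 0, 0, 0, -12, 0, 0, 0, 0, 0, 0, -12, 0, 0, 0, 0]'

```text
clock: 5.57
tool_pos: [0.443, -0.1864, 0.0732]
ee_rot: [0.0, -0.572, 0.82, -0.0]
wrist_force: [-0.6, -0.7, -0.4]
gripper_width: 0.0001
gripper_force: 0.0
```

```bash
python3 - <<'E'
from h import *
s=log();where(s)
im=optics.get_image("top");cv2.imwrite("pics/t2.png",im);C=cam("top")
x=proj(C,F+RF@[-.07,0.055,.078])
cv2.imwrite("pics/t2c.png",cv2.resize(im[225:395,130:345],None,fx=3,fy=3))
E
```

```text
5.5667 q [-0.672 -0.225 -0.539  1.256  0.    -1.89 ] p [ 0.443  -0.1864  0.0732] r [ 0.    -0.572  0.82  -0.   ] f [-0.6 -0.7 -0.4] w 0.0001
fix mm [-80.4  57.   73.2] toolx [-0.004 -1.    -0.   ] tooly [-1.     0.004 -0.001] toolz [ 0.001  0.    -1.   ]
```

View pics/t2c.png

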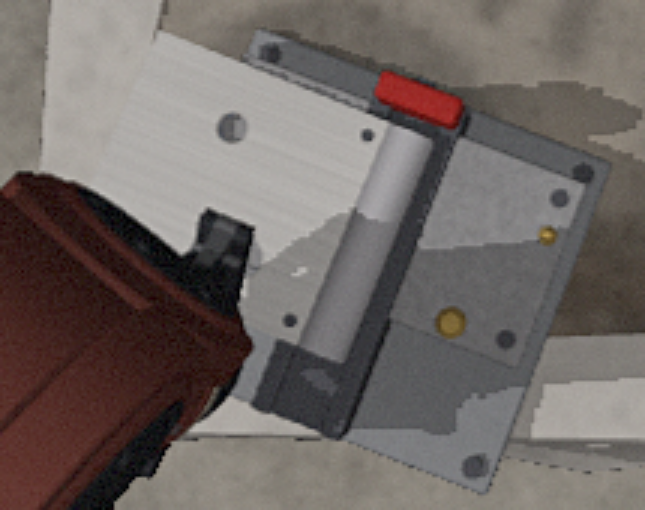

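The bead's far end at crop (410,130) is still a few mm short of the stop. I'll keep pushing gently.

play_rows --targets '[0, 0, -1, 0, 0, 0, 0, 0, 0, -2, 0, 0, 0, 0, 0, 0, -3, 0, 0, 0, 0, 0, 0, -4, 0, 0, 0, 0, 0, 0, -4, 0, 0, 0, 0]'

```text
clock: 6.03
tool_pos: [0.4462, -0.1876, 0.0732]
ee_rot: [0.0, -0.572, 0.82, -0.0]
wrist_force: [-1.5, 0.4, 0.5]
gripper_width: 0.0002
gripper_force: 1.0
```

play_rows --targets '[0, 0, -1, 0, 0, 0, 0, 0, 0, -1.5, 0, 0, 0, 0, 0, 0, -2, 0, 0, 0, 0, 0, 0, -2, 0, 0, 0, 0, 0, 0, -2, 0, 0, 0, 0]'

```text
clock: 6.45
tool_pos: [0.4481, -0.1883, 0.0733]
ee_rot: [0.0, -0.572, 0.82, -0.0]
wrist_force: [-2.1, 0.6, -1.1]
gripper_width: 0.0003
gripper_force: 0.9
```

play_rows --targets '[0, 0, -1, 0, 0, 0, 0, 0, 0, -1.5, 0, 0, 0, 0, 0, 0, -2, 0, 0, 0, 0, 0, 0, -2, 0, 0, 0, 0, 0, 0, -2, 0, 0, 0, 0]'

```text
clock: 6.87
tool_pos: [0.4499, -0.189, 0.0733]
ee_rot: [0.0, -0.572, 0.82, -0.0]
wrist_force: [-1.5, 0.1, -0.6]
gripper_width: 0.0004
gripper_force: 0.8
```

play_rows --targets '[0, 0, -0.5, 0, 0, 0, 0, 0, 0, -1, 0, 0, 0, 0, 0, 0, -1.5, 0, 0, 0, 0, 0, 0, -1.5, 0, 0, 0, 0, 0, 0, -1.5, 0, 0, 0, 0]'

```text
clock: 7.28
tool_pos: [0.4509, -0.1893, 0.0732]
ee_rot: [-0.0, -0.572, 0.82, 0.0]
wrist_force: [-5.2, 0.2, 1.5]
gripper_width: -0.0002
gripper_force: 2.7
```

```bash
python3 - <<'E'
from h import *
s=log();where(s)
im=optics.get_image("top");C=cam("top")
hsv=cv2.cvtColor(im,cv2.COLOR_BGR2HSV).astype(int)
r=np.zeros(im.shape[:2],bool)
u=proj(C,F+RF@[.028,.085,.078]).astype(int);r[u[1]-14:u[1]+14,u[0]-12:u[0]+12]=1
print(u,[(b,(fix(ray(C,b[0],.078))*1e3).round(1)) for b in blobs(r&(hsv[...,2]<150),20,400)])
# FK fit
import json
from scipy.optimize import least_squares
E
```

```text
7.2833 q [-0.665 -0.195 -0.512  1.254 -0.    -1.884] p [ 0.4509 -0.1893  0.0732] r [-0.    -0.572  0.82   0.   ] f [-5.2  0.2  1.5] w -0.0002
fix mm [-72.   57.1  73.2] toolx [-0.004 -1.     0.   ] tooly [-1.     0.004  0.001] toolz [-0.001 -0.    -1.   ]
[208 262] [((array([208.9, 262.3]), np.int32(85)), array([28.8, 83.9, 78. ]))]
```

play_rows --targets '[0, 0, -0.7, 0, 0, 0, 0, 0, 0, -1.4, 0, 0, 0, 0, 0, 0, -2, 0, 0, 0, 0, 0, 0, -2, 0, 0, 0, 0, 0, 0, -2, 0, 0, 0, 0]'

```text
clock: 7.75
tool_pos: [0.4512, -0.1893, 0.0732]
ee_rot: [-0.001, -0.572, 0.82, 0.002]
wrist_force: [-15.6, 4.9, 10.7]
gripper_width: -0.0002
gripper_force: 8.2
```

The force rises to about 16 N with no further motion, so the plate is against the stop. Now back off, raise, and turn the tool horizontal.

play_rows --targets '[0, 0, 10, 0, 0, 0, 0, 0, 0, 25, 0, 0, 0, 0, 0, 0, 30, -35, 0, 0, 0, 0.5, 0, 30, -75, 0, 0, 0, 0.5, 0, 30, -115, 0, 0, 0]'

```text
clock: 8.17
tool_pos: [0.4245, -0.1794, 0.1894]
ee_rot: [0.0, -0.572, 0.82, 0.0]
wrist_force: [1.0, -2.1, 1.1]
gripper_width: 0.0234
gripper_force: 0.0
```

```bash
python3 - <<'E'
from h import *
s=log();where(s);go(s,[-100,200,200],ori(0,20));go(s,[-100,200,200],ori(0,10))
E
```

```text
8.1667 q [-0.685 -0.333 -0.416  1.488  0.    -1.903] p [ 0.4245 -0.1794  0.1894] r [ 0.    -0.572  0.82   0.   ] f [ 1.  -2.1  1.1] w 0.0234
fix mm [-100.1   57.3  189.4] toolx [-0.004 -1.    -0.   ] tooly [-1.     0.004  0.   ] toolz [-0.  0. -1.]
shift [-142.7    0.4  -10.5] turn [1.5539 0.2712 0.2708]
shift [-142.7    0.4  -10.5] turn [1.5668 0.1344 0.134 ]
```

play_rows --targets '[0.5, -28, 0, -8, 0.117, 0.0204, 0.0204, 0.5, -56, 0, -16, 0.234, 0.0408, 0.0408, 0.5, -85, 0, -24, 0.351, 0.0612, 0.0612, 0.5, -114, 0, -32, 0.468, 0.0816, 0.0816, 0.5, -143, 0, -40, 0.585, 0.102, 0.102]'

```text
clock: 8.58
tool_pos: [0.4933, -0.0432, 0.2249]
ee_rot: [0.097, -0.515, 0.821, -0.227]
wrist_force: [0.7, -0.6, -3.6]
gripper_width: 0.0425
gripper_force: 0.0
```

```bash
python3 - <<'E'
from h import *
s=log();where(s);go(s,[-100,200,200],ori(0,20))
E
```

```text
8.5833 q [-0.254 -0.838 -0.779  1.156 -0.166 -1.414] p [ 0.4933 -0.0432  0.2249] r [ 0.097 -0.515  0.821 -0.227] f [ 0.7 -0.6 -3.6] w 0.0425
fix mm [-82.  208.8 224.9] toolx [-0.12  -0.99   0.074] tooly [-0.878  0.071 -0.474] toolz [ 0.464 -0.122 -0.878]
shift [ 9.  26.9 14.6] turn [1.0622 0.166  0.1892]
```

play_rows --targets '[0.5, 0, 0, 0, 0.117, 0.0204, 0.0204, 0.5, 0, 0, 0, 0.234, 0.0408, 0.0408, 0.5, 0, 0, 0, 0.351, 0.0612, 0.0612, 0.5, 0, 0, 0, 0.468, 0.0816, 0.0816, 0.5, 0, 0, 0, 0.585, 0.102, 0.102]'

```text
clock: 9.0
tool_pos: [0.5714, -0.0085, 0.2296]
ee_rot: [0.163, -0.416, 0.778, -0.442]
wrist_force: [1.5, 0.5, -0.2]
gripper_width: 0.0428
gripper_force: 0.0
```

```bash
python3 - <<'E'
from h import *
s=log();where(s);go(s,[-100,200,200],ori(0,20))
# FK fit
import json
from scipy.optimize import least_squares
D=[json.loads(l) for l in open("log.jsonl")]
D.append(dict(joint_positions=[-1.329,.105,.096,1.564,0,1.353],tool_pos=[.266,-.537,.248],ee_rot=[-.001,.974,.228,0]))
def W(q,v):
    a,b,L1,L2,c,d,T=v
    r=a+L1*np.sin(q[1])+L2*np.cos(q[1]-q[2]+c);z=b+L1*np.cos(q[1])-L2*np.sin(q[1]-q[2]+c)
    return np.array([np.cos(q[0])*r-np.sin(q[0])*d,np.sin(q[0])*r+np.cos(q[0])*d,z])
def res(v): return np.concatenate([W(x["joint_positions"],v)+v[6]*rot(x)[:,2]-x["tool_pos"] for x in D])
o=least_squares(res,[0,.1,.4,.5,0,.13,.25]);print(o.x.round(4),np.abs(o.fun).max(),len(D),np.linalg.svd(o.jac)[1].round(3))
E
```

```text
9.0 q [ 0.051 -0.841 -0.991  0.604 -0.624 -1.207] p [ 0.5714 -0.0085  0.2296] r [ 0.163 -0.416  0.778 -0.442] f [ 1.5  0.5 -0.2] w 0.0428
fix mm [-20.6 268.1 229.6] toolx [-0.295 -0.949  0.115] tooly [-0.562  0.075 -0.824] toolz [ 0.772 -0.308 -0.556]
shift [ 84.7  63.9 -23.9] turn [0.59   0.0117 0.1256]
[-0.0042  0.2756  0.2674  0.5482 -0.0789  0.1343  0.3361] 0.026919278858031803 8 [5.067 3.952 2.836 0.779 0.51  0.376 0.249]
```

```bash
cat > fk.py <<'E'
from h import *
import json
from scipy.optimize import least_squares
def load():
    D=[json.loads(l) for l in open("log.jsonl")]
    D.append(dict(joint_positions=[-1.329,.1045,.0965,1.564,0,1.353],tool_pos=[.266,-.5375,.248],ee_rot=[-.0005,.974,.228,0]));return D
def T(q,v):
    a,b,L1,L2,c,d,t,e,f=v;q=np.asarray(q);psi=q[1]-q[2]+q[3]
    p=np.array([a+L1*np.sin(q[1])+L2*np.cos(q[1]-q[2]+c),d,b+L1*np.cos(q[1])-L2*np.sin(q[1]-q[2]+c)])
    R4=Ro.from_euler('y',psi).as_matrix()   # x=fwd tool dir
    R5=R4@Ro.from_euler('z',q[4]*SG).as_matrix()
    B=Ro.from_euler('z',q[0]).as_matrix()
    return B@(p+R4@[f,0,e]+R5@[t,0,0]),B@R5@Ro.from_euler('x',SR*q[5]).as_matrix()@np.c_[[0,0,-1],[0,SY,0],[1.,0,0]] 
SG,SR,SY=1,1,1
E
python3 - <<'E'
import fk
from fk import *
D=load()
for SG in (1,-1):
  for SR in (1,-1):
    for sy in (1,):
      fk.SG,fk.SR,fk.SY=SG,SR,sy
      v0=[0,.2,.35,.5,0,.13,.2,0,.1]
      print(SG,SR,max(np.abs(T(x["joint_positions"],v0)[1]-rot(x)).max() for x in D).round(3))
for fk.SG in (1,-1):
  res=lambda v:np.concatenate([T(x["joint_positions"],v)[0]-x["tool_pos"] for x in D]+[.003*(v-v0)])
  o=least_squares(res,v0);print(fk.SG,o.x.round(4).tolist(),np.abs(o.fun[:-9]).max().round(5))
E
```

```text
1 1 0.0
1 -1 1.896
-1 1 1.167
-1 -1 1.896
1 [0.0, 0.2963, 0.3372, 0.5524, -0.0823, 0.1296, 0.2863, -0.0001, 0.1387] 0.00028
-1 [-0.0791, 0.2704, 0.336, 0.5339, -0.0515, 0.1285, -0.2742, 0.0979, 0.658] 0.02889
```

FK now fits to within 0.3 mm. Next I check reachability of the pinch through the flip for different in-plane grip angles.

```bash
cat >> fk.py <<'E'
V=np.array([0.0,0.2963,0.3372,0.5524,-0.0823,0.1296,0.2863,-0.0001,0.1387])
LO=np.array([-2.99,-.84,-1.1,-1.84,-1.51,-3.14]);HI=np.array([2.99,1.86,1.16,2.11,1.56,3.14])
def ik(p,R,q0s):
    best=None
    for q0 in q0s:
        f=lambda q:np.r_[(T(q,V)[0]-p)*10,(T(q,V)[1]-R).ravel()]
        o=least_squares(f,np.clip(q0,LO+.01,HI-.01),bounds=(LO,HI),max_nfev=60)
        if best is None or o.cost<best.cost:best=o
        if best.cost<1e-8:break
    e=T(best.x,V)
    return best.x,np.linalg.norm(e[0]-p)*1e3,np.degrees(np.linalg.norm((Ro.from_matrix(R.T@e[1])).as_rotvec()))
def pose(phi,b,xg,yg,flip=1):
    P=Ro.from_euler('x',phi,degrees=True).as_matrix()
    R=ori(phi,b)
    if flip<0:R=R@np.diag([-1,-1,1])
    return F+RF@(np.array([0,0,.074])+P@np.array([xg,yg,0])/1e3),RF@R
E
cat > scan.py <<'E'
from fk import *
seeds=[np.array([-.4,-.5,-.8,0,0,-1.5]),np.array([-.4,-.5,-.8,0,0,1.5]),np.array([-1,0,-.5,.5,.5,0]),np.array([0,.3,0,.5,-1,0]),np.array([-1.2,-.3,-.9,0,1,1.5])]
for xg,yg in ((-25,118),(0,122),(40,122)):
  for b in (0,20,40,60,75,90,110):
    if xg==-25 and b>60 or xg>-25 and b<30: continue
    row=[]
    for phi in (0,30,60,90,120,150,180):
        best=min((ik(*pose(phi,b,xg,yg,fl),seeds)[1:] for fl in (1,)),key=lambda e:e[0]+e[1]*3)
        row.append("%3.0f/%2.0f"%best)
    print(xg,b,row,flush=True)
E
timeout 500 python3 scan.py
```

```text
-25 0 [' 35/17', ' 38/34', ' 34/31', ' 28/26', ' 19/23', ' 14/21', ' 12/20']
-25 20 ['  9/ 8', ' 25/31', ' 32/33', ' 15/24', '  6/11', '  2/ 3', '  1/ 2']
-25 40 ['  0/ 0', ' 11/13', ' 17/17', ' 12/13', '  0/ 0', '  0/ 0', '  0/ 1']
-25 60 ['  0/ 0', '  0/ 0', '  0/ 0', '  0/ 0', '  0/ 0', '  0/ 0', '  3/ 8']
0 40 ['  0/ 0', '  9/10', ' 14/13', ' 10/10', '  0/ 0', '  0/ 0', '  0/ 2']
0 60 ['  0/ 0', '  0/ 0', '  0/ 0', '  0/ 0', '  0/ 0', '  0/ 0', '  3/ 8']
0 75 ['  0/ 1', '  0/ 0', '  0/ 0', '  0/ 0', '  0/ 0', '  0/ 0', '  7/15']
0 90 ['  2/ 6', '  0/ 0', '  0/ 0', '  0/ 0', '  0/ 0', '  1/ 2', ' 12/23']
0 110 ['  7/16', '  0/ 0', '  0/ 0', '  0/ 0', '  0/ 0', '  9/14', ' 19/33']
40 40 ['  0/ 0', '  6/ 6', '  8/ 7', '  5/ 5', '  0/ 0', '  0/ 0', '  0/ 1']
40 60 ['  0/ 0', '  0/ 0', '  0/ 0', '  0/ 0', '  0/ 0', '  0/ 0', '  3/ 9']
40 75 ['  0/ 1', '  0/ 0', '  0/ 0', '  0/ 0', '  0/ 0', '  0/ 0', '  7/16']
40 90 ['  2/ 7', '  0/ 0', '  0/ 0', '  0/ 0', '  0/ 0', '  2/ 4', ' 12/24']
40 110 ['  8/18', '  0/ 0', '  0/ 0', '  0/ 0', '  0/ 0', ' 11/16', ' 20/35']
```

```bash
cat > scan2.py <<'E'
from fk import *
seeds=[np.array([-.4,-.5,-.8,0,0,-1.5]),np.array([-1,0,-.5,.5,.5,0]),np.array([-1.2,-.3,-.9,0,1,1.5])]
yg=124
for xg in (0,35):
  for b in (42,46,50,54):
    row=[];q=None
    for phi in (0,20,40,60,80,100,120,140,160,170,180):
        q,e,a=ik(*pose(phi,b,xg,yg),seeds+([q] if q is not None else []))
        row.append("%.0f/%.0f"%(e,a))
    print(xg,b,row,q.round(2),flush=True)
  for b in (32,36,40):
    print(xg,b,[("%.1f/%.1f"%r[1:],r[0].round(2).tolist()) for r in [ik(*pose(ph,b,xg,yg),seeds) for ph in (170,180)]],flush=True)
E
timeout 550 python3 scan2.py
```

```text
0 42 ['0/0', '8/8', '7/8', '12/11', '12/12', '4/4', '0/0', '0/0', '0/0', '0/0', '0/2'] [-1.45  0.91  0.01  2.11  1.32 -1.44]
0 46 ['0/0', '4/4', '4/5', '8/8', '9/9', '1/1', '0/0', '0/0', '0/0', '0/0', '1/3'] [-1.44  0.92  0.06  2.11  1.26 -1.41]
0 50 ['0/0', '1/1', '1/1', '5/5', '5/5', '0/0', '0/0', '0/0', '0/0', '0/0', '1/4'] [-1.43  0.94  0.11  2.11  1.21 -1.38]
0 54 ['0/0', '0/0', '0/0', '1/1', '2/2', '0/0', '0/0', '0/0', '0/0', '0/0', '2/6'] [-1.42  0.95  0.16  2.11  1.16 -1.35]
0 32 [('0.0/0.0', [-1.46, 0.47, -0.37, 1.53, 1.44, -0.95]), ('0.0/0.3', [-1.47, 0.86, -0.12, 2.11, 1.47, -1.53])]
0 36 [('0.0/0.0', [-1.46, 0.59, -0.24, 1.73, 1.38, -1.14]), ('0.1/0.8', [-1.46, 0.88, -0.07, 2.11, 1.4, -1.49])]
0 40 [('0.0/0.0', [-1.45, 0.67, -0.14, 1.85, 1.32, -1.24]), ('0.3/1.6', [-1.45, 0.9, -0.01, 2.11, 1.34, -1.46])]
35 42 ['0/0', '4/3', '4/5', '7/6', '7/7', '0/0', '0/0', '0/0', '0/0', '0/0', '0/2'] [-1.39  0.95  0.09  2.11  1.37 -1.4 ]
35 46 ['0/0', '0/0', '1/1', '3/3', '4/3', '0/0', '0/0', '0/0', '0/0', '0/0', '1/3'] [-1.38  0.96  0.14  2.11  1.32 -1.37]
35 50 ['0/0', '0/0', '0/0', '0/0', '0/0', '0/0', '0/0', '0/0', '0/0', '0/0', '1/5'] [-1.37  0.98  0.19  2.11  1.27 -1.34]
35 54 ['0/0', '0/0', '0/0', '0/0', '0/0', '0/0', '0/0', '0/0', '0/0', '0/0', '2/6'] [-1.36  0.99  0.24  2.11  1.22 -1.31]
35 32 [('0.0/0.0', [-1.4, 0.32, -0.48, 1.08, 1.47, -0.45]), ('0.0/0.2', [-1.4, 0.9, -0.05, 2.11, 1.53, -1.49])]
35 36 [('0.0/0.0', [-1.39, 0.55, -0.24, 1.53, 1.43, -0.89]), ('0.1/0.7', [-1.4, 0.92, 0.01, 2.11, 1.47, -1.45])]
35 40 [('0.0/0.0', [-1.39, 0.67, -0.1, 1.75, 1.38, -1.1]), ('0.2/1.5', [-1.39, 0.94, 0.06, 2.11, 1.4, -1.41])]
```

```bash
cat > path.py <<'E'
from fk import *
def pts(q):
    a,b,L1,L2,c,d,t,e,f=V;B=Ro.from_euler('z',q[0]).as_matrix()
    p4=B@np.array([L1*np.sin(q[1])+L2*np.cos(q[1]-q[2]+c),d,b+L1*np.cos(q[1])-L2*np.sin(q[1]-q[2]+c)])
    P,R=T(q,V);return p4,P-t*R[:,2]
s=status.read_state();q=np.array(s["joint_positions"]);b=52
C=cam("top")
for u,z in [((437,340),.05),((452,377),.05),((530,345),.05),((243,422),0),((140,368),0),((305,375),0),((433,374),0)]: print(u,ray(C,u,z).round(3))
def show(n,p,R):
    global q
    q2,e,a=ik(p,R,[q]);
    if e+a>1:
        q2,e,a=ik(p,R,[q,np.array([.3,.3,-.3,0,-.8,-1.5]),np.array([-1,0,-.5,.5,.5,0])])
    print(n,"%.1f/%.1f"%(e,a),q2.round(2),"dq",np.abs(q2-q).max().round(2),*[x.round(3) for x in pts(q2)]);q=q2
for sft,dz in ((70,90),(70,0),(0,0)):
    p,R=pose(0,b,35,124);show(("app",sft,dz),p-R[:,2]*sft/1e3+[0,0,dz/1e3],R)
for phi in (20,40,60,80,100,120,140,160,170,175): show(phi,*pose(phi,b,35,124))
p,R=pose(175,b,35,124)
for dz in (5,10): show(dz,p-[0,0,dz/1e3],R)
p=p-[0,0,.011]
for sft in (30,60,90): show(sft,p-R[:,2]*sft/1e3,R)
E
python3 path.py; python3 -c "
from h import *
s=log();where(s)"
```

```text
(437, 340) [ 0.444 -0.554  0.05 ]
(452, 377) [ 0.388 -0.576  0.05 ]
(530, 345) [ 0.439 -0.7    0.05 ]
(243, 422) [ 0.308 -0.253  0.   ]
(140, 368) [ 0.389 -0.084  0.   ]
(305, 375) [ 0.383 -0.35  -0.   ]
(433, 374) [ 0.388 -0.558  0.   ]
('app', 70, 90) 0.0/0.0 [ 0.1   0.13 -0.96 -1.09 -1.35 -1.57] dq 1.69 [0.326 0.162 0.164] [0.464 0.176 0.164]
('app', 70, 0) 0.0/0.0 [ 0.1   0.48 -0.83 -1.31 -1.35 -1.57] dq 0.35 [0.326 0.162 0.074] [0.464 0.176 0.074]
('app', 0, 0) 0.0/0.0 [-0.04  0.48 -0.83 -1.31 -1.21 -1.57] dq 0.14 [0.347 0.115 0.074] [0.486 0.109 0.074]
20 0.0/0.0 [-0.08 -0.2  -0.99 -0.19 -1.07 -0.82] dq 1.12 [0.364 0.099 0.271] [0.479 0.09  0.194]
40 0.0/0.0 [-0.22 -0.56 -0.99  0.34 -0.75 -0.52] dq 0.52 [0.36  0.054 0.395] [0.458 0.032 0.299]
60 0.0/0.0 [-0.43 -0.77 -0.96  0.62 -0.35 -0.41] dq 0.4 [ 0.34  -0.015  0.477] [ 0.426 -0.055  0.377]
80 0.0/0.0 [-0.71 -0.79 -0.89  0.8   0.09 -0.39] dq 0.44 [ 0.321 -0.105  0.526] [ 0.387 -0.162  0.418]
100 0.0/0.0 [-0.97 -0.61 -0.75  0.94  0.49 -0.44] dq 0.4 [ 0.308 -0.222  0.54 ] [ 0.345 -0.276  0.418]
120 0.0/0.0 [-1.16 -0.29 -0.56  1
[... 552 characters left out ...]
0.673  0.147] [ 0.246 -0.542  0.107]
10 0.5/1.7 [-1.36  0.99  0.24  2.11  1.22 -1.36] dq 0.01 [ 0.273 -0.673  0.14 ] [ 0.246 -0.543  0.102]
30 0.8/2.6 [-1.41  0.98  0.24  2.11  1.18 -1.36] dq 0.05 [ 0.241 -0.687  0.147] [ 0.22  -0.556  0.107]
60 1.3/3.7 [-1.46  0.97  0.24  2.11  1.14 -1.35] dq 0.05 [ 0.208 -0.701  0.155] [ 0.194 -0.569  0.113]
90 1.8/4.8 [-1.51  0.96  0.25  2.11  1.1  -1.34] dq 0.05 [ 0.176 -0.713  0.163] [ 0.168 -0.582  0.12 ]
9.0 q [ 0.051 -0.841 -0.991  0.604 -0.624 -1.207] p [ 0.5714 -0.0085  0.2296] r [ 0.163 -0.416  0.778 -0.442] f [ 1.5  0.5 -0.2] w 0.0428
fix mm [-20.6 268.1 229.6] toolx [-0.295 -0.949  0.115] tooly [-0.562  0.075 -0.824] toolz [ 0.772 -0.308 -0.556]
```

The β = 52° corner grip (plate x = 35, radius 124) is reachable for plate angles from 0° to about 172°. For the last few degrees I'll lower the plate on the loosened lower finger. Moving to pre-grasp.

```bash
python3 - <<'E'
from h import *
s=status.read_state();go(s,[-8,179,164],ori(0,52))
E
```

```text
shift [73.3 40.2 73.6] turn [0.5396 0.553  0.2872]
```

play_rows --targets '[0.5, 0, 0, 0, 0.067, 0.069, 0.036, 0.5, 0, 0, 0, 0.135, 0.138, 0.072, 0.5, 10, 5, 5, 0.202, 0.207, 0.108, 0.5, 20, 12, 15, 0.27, 0.276, 0.144, 0.5, 30, 20, 25, 0.337, 0.345, 0.18]'

```text
clock: 9.42
tool_pos: [0.5575, -0.0413, 0.2019]
ee_rot: [0.132, -0.23, 0.744, -0.614]
wrist_force: [2.2, -0.5, 1.1]
gripper_width: 0.0427
gripper_force: 0.0
```

```bash
python3 - <<'E'
from h import *
s=log();where(s);go(s,[-8,179,164],ori(0,52))
E
```

```text
9.4167 q [ 0.168 -0.485 -1.052  0.003 -1.168 -1.126] p [ 0.5575 -0.0413  0.2019] r [ 0.132 -0.23   0.744 -0.614] f [ 2.2 -0.5  1.1] w 0.0427
fix mm [-22.4 232.6 201.9] toolx [-0.635 -0.768  0.086] tooly [-0.217  0.071 -0.974] toolz [ 0.741 -0.637 -0.211]
shift [28.8 30.  52.8] turn [0.2035 0.2064 0.1081]
```

play_rows --targets '[0.5, 6, 6, 10, 0.041, 0.041, 0.022, 0.5, 12, 12, 20, 0.082, 0.082, 0.044, 0.5, 18, 18, 31, 0.123, 0.123, 0.065, 0.5, 24, 24, 42, 0.164, 0.164, 0.087, 0.5, 28.8, 30, 52.8, 0.2035, 0.2064, 0.1081]'

```text
clock: 9.83
tool_pos: [0.5558, -0.089, 0.1695]
ee_rot: [0.114, -0.131, 0.705, -0.687]
wrist_force: [1.6, 0.2, 1.2]
gripper_width: 0.0423
gripper_force: 0.0
```

```bash
python3 - <<'E'
from h import *
s=log();where(s);go(s,[-8,179,74.5],ori(0,52))
E
```

```text
9.8333 q [ 0.108  0.003 -0.995 -0.874 -1.329 -1.469] p [ 0.5558 -0.089   0.1695] r [ 0.114 -0.131  0.705 -0.687] f [1.6 0.2 1.2] w 0.0423
fix mm [ -7.7 187.1 169.5] toolx [-0.767 -0.642  0.019] tooly [-0.034  0.01  -0.999] toolz [ 0.641 -0.767 -0.03 ]
shift [ 3.6 94.9  8.8] turn [0.0293 0.0336 0.02  ]
```

play_rows --targets '[0.5, 1, 15, 2, 0.01, 0.011, 0.007, 0.5, 2, 32, 4, 0.02, 0.022, 0.013, 0.5, 3, 50, 6, 0.0293, 0.0336, 0.02, 0.5, 3.6, 68, 8.8, 0.0293, 0.0336, 0.02, 0.5, 3.6, 85, 8.8, 0.0293, 0.0336, 0.02]'

```text
clock: 10.25
tool_pos: [0.5534, -0.0966, 0.0834]
ee_rot: [0.111, -0.112, 0.699, -0.698]
wrist_force: [0.4, 0.5, 0.6]
gripper_width: 0.0426
gripper_force: 0.0
```

play_rows --targets '[0.5, 0, 5, 0, 0, 0, 0, 0.5, 0, 9, 0, 0, 0, 0, 0.5, 0, 9, 0, 0, 0, 0, 0.5, 0, 9, 0, 0, 0, 0, 0.5, 0, 9, 0, 0, 0, 0]'

```text
clock: 10.67
tool_pos: [0.5538, -0.0961, 0.0769]
ee_rot: [0.111, -0.111, 0.699, -0.698]
wrist_force: [-0.3, -0.7, -0.5]
gripper_width: 0.0431
gripper_force: 0.0
```

```bash
python3 - <<'E'
from h import *
s=log();where(s);go(s,[35,124,74.2],ori(0,52))
im=optics.get_image("wrist");cv2.imwrite("pics/w3.png",im)
E
```

```text
10.6667 q [ 0.098  0.47  -0.835 -1.3   -1.353 -1.566] p [ 0.5538 -0.0961  0.0769] r [ 0.111 -0.111  0.699 -0.698] f [-0.3 -0.7 -0.5] w 0.0431
fix mm [ -7.2 179.8  76.9] toolx [-0.787 -0.617 -0.001] tooly [-0.     0.001 -1.   ] toolz [ 0.617 -0.787 -0.001]
shift [ 1.2  2.7 69.9] turn [ 0.0009  0.0017 -0.0006]
```

View pics/w3.png

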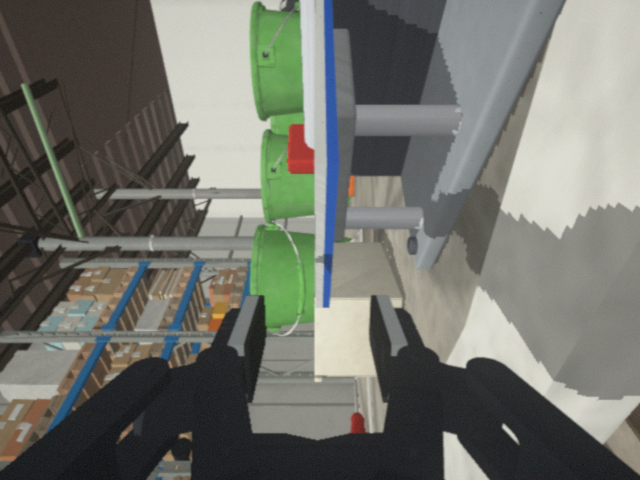

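The wrist view shows the plate's free edge (columns 315–330) lying between the fingers (gap 265–372). It is slightly off centre by the computed 2.7 mm, and the path in is clear. Insert and close.

play_rows --targets '[0.5, 1, 2.7, 10, 0, 0, 0, 0.5, 1, 2.7, 25, 0, 0, 0, 0.5, 1, 2.7, 40, 0, 0, 0, 0.5, 1, 2.7, 55, 0, 0, 0, 0.5, 1, 2.7, 70, 0, 0, 0]'

```text
clock: 11.13
tool_pos: [0.5743, -0.1643, 0.0732]
ee_rot: [0.111, -0.112, 0.699, -0.698]
wrist_force: [-0.7, -0.3, -0.3]
gripper_width: 0.0427
gripper_force: 0.0
```

play_rows --targets '[0.5, 0, 0, 0, 0, 0, 0, 0.3, 0, 0, 0, 0, 0, 0, 0.2, 0, 0, 0, 0, 0, 0, 0.1, 0, 0, 0, 0, 0, 0, 0, 0, 0, 0, 0, 0, 0]'

```text
clock: 11.55
tool_pos: [0.5739, -0.1628, 0.0738]
ee_rot: [0.111, -0.111, 0.699, -0.698]
wrist_force: [-2.8, -1.0, 6.1]
gripper_width: 0.0073
gripper_force: 59.3
```

play_rows --targets '[0, 0, 0, 0, 0, 0, 0, 0, 0, 0, 0, 0, 0, 0, 0, 0, 0, 0, 0, 0, 0, 0, 0, 0, 0, 0, 0, 0, 0, 0, 0, 0, 0, 0, 0]'

```text
clock: 11.97
tool_pos: [0.574, -0.1627, 0.0738]
ee_rot: [0.111, -0.111, 0.699, -0.698]
wrist_force: [-3.9, -0.7, 7.5]
gripper_width: 0.0074
gripper_force: 59.2
```

```bash
python3 - <<'E'
from h import *
s=log();where(s);print(s["gripper_force"])
E
```

```text
11.9667 q [-0.042  0.484 -0.828 -1.311 -1.214 -1.569] p [ 0.574  -0.1627  0.0738] r [ 0.111 -0.111  0.699 -0.698] f [-3.9 -0.7  7.5] w 0.0074
fix mm [ 34.6 124.1  73.8] toolx [-0.788 -0.616 -0.001] tooly [ 0.     0.001 -1.   ] toolz [ 0.616 -0.788 -0.   ]
59.23991002142429
```

Gripped at the planned spot. Start the flip slowly.

play_rows --targets '[0, 0.1, -5.4, 0.1, -0.0344, 0, 0.0269, 0, 0.3, -10.8, 0.4, -0.0688, 0, 0.0538, 0, 0.65, -16.2, 0.84, -0.1031, 0, 0.0806, 0, 1.16, -21.5, 1.48, -0.1375, 0, 0.1075, 0, 1.8, -26.8, 2.3, -0.1719, 0, 0.1344]'

```text
clock: 12.38
tool_pos: [0.5726, -0.1652, 0.1001]
ee_rot: [0.148, -0.073, 0.762, -0.626]
wrist_force: [1.8, -1.1, 1.1]
gripper_width: 0.0074
gripper_force: 60.0
```

```bash
cat > chk.py <<'E'
from h import *
s=log();where(s);R=RF.T@rot(s);p=fix(s["tool_pos"])*1e3
print("phi tool",np.degrees(np.arctan2(-R[1,1],-R[2,1])).round(2) if 0 else np.degrees(np.arctan2(R[1,1],-R[2,1])).round(2),"phi pos",np.degrees(np.arctan2(p[2]-74,p[1])).round(2),"r",np.hypot(p[2]-74,p[1]).round(1),"grip",round(s["gripper_force"],1))
E
python3 chk.py
```

```text
12.3833 q [-0.058 -0.01  -0.97  -0.523 -1.149 -1.032] p [ 0.5726 -0.1652  0.1001] r [ 0.148 -0.073  0.762 -0.626] f [ 1.8 -1.1  1.1] w 0.0074
fix mm [ 34.2 121.3 100.1] toolx [-0.787 -0.602 -0.133] tooly [-0.002  0.219 -0.976] toolz [ 0.617 -0.768 -0.173]
phi tool 12.63 phi pos 12.15 r 124.1 grip 60.0
```

Forces are low and it is tracking the arc. Continue: 12.5° → 25° slowly, then 20° per call.

play_rows --targets '[0, 0.1, -5.4, 0.1, -0.0344, 0, 0.0269, 0, 0.3, -10.8, 0.4, -0.0688, 0, 0.0538, 0, 0.65, -16.2, 0.84, -0.1031, 0, 0.0806, 0, 1.16, -21.5, 1.48, -0.1375, 0, 0.1075, 0, 1.8, -26.8, 2.3, -0.1719, 0, 0.1344]'

```text
clock: 12.8
tool_pos: [0.5698, -0.1734, 0.1258]
ee_rot: [0.183, -0.034, 0.816, -0.547]
wrist_force: [-1.5, 0.9, 1.9]
gripper_width: 0.0068
gripper_force: 60.3
```

play_rows --targets '[0, 0.2, -8.65, 0.24, -0.055, 0, 0.043, 0, 0.74, -17.3, 0.95, -0.11, 0, 0.086, 0, 1.67, -25.8, 2.14, -0.165, 0, 0.129, 0, 2.96, -34.2, 3.79, -0.22, 0, 0.172, 0, 4.6, -42.4, 5.9, -0.275, 0, 0.215]'

```text
clock: 13.22
tool_pos: [0.5617, -0.1965, 0.1617]
ee_rot: [0.234, 0.028, 0.882, -0.407]
wrist_force: [-3.8, 3.0, 3.2]
gripper_width: 0.0074
gripper_force: 61.1
```

```bash
python3 chk.py
```

```text
13.2167 q [-0.263 -0.633 -0.988  0.423 -0.65  -0.479] p [ 0.5617 -0.1965  0.1617] r [ 0.234  0.028  0.882 -0.407] f [-3.8  3.   3.2] w 0.0074
fix mm [ 34.7  88.1 161.7] toolx [-0.787 -0.436 -0.436] tooly [-0.002  0.709 -0.705] toolz [ 0.617 -0.554 -0.559]
phi tool 45.15 phi pos 44.87 r 124.4 grip 61.1
```

play_rows --targets '[0, 0.2, -8.65, 0.24, -0.055, 0, 0.043, 0, 0.74, -17.3, 0.95, -0.11, 0, 0.086, 0, 1.67, -25.8, 2.14, -0.165, 0, 0.129, 0, 2.96, -34.2, 3.79, -0.22, 0, 0.172, 0, 4.6, -42.4, 5.9, -0.275, 0, 0.215]'

```text
clock: 13.63
tool_pos: [0.55, -0.23, 0.1872]
ee_rot: [0.278, 0.09, 0.922, -0.255]
wrist_force: [-8.2, 4.3, 5.9]
gripper_width: 0.0071
gripper_force: 61.7
```

play_rows --targets '[0, 0.2, -8.65, 0.24, -0.055, 0, 0.043, 0, 0.74, -17.3, 0.95, -0.11, 0, 0.086, 0, 1.67, -25.8, 2.14, -0.165, 0, 0.129, 0, 2.96, -34.2, 3.79, -0.22, 0, 0.172, 0, 4.6, -42.4, 5.9, -0.275, 0, 0.215]'

```text
clock: 14.05
tool_pos: [0.5361, -0.2697, 0.199]
ee_rot: [0.314, 0.149, 0.933, -0.096]
wrist_force: [-7.9, 4.7, 8.0]
gripper_width: 0.0072
gripper_force: 62.2
```

```bash
python3 chk.py
```

```text
14.05 q [-0.782 -0.765 -0.856  0.836  0.2   -0.398] p [ 0.5361 -0.2697  0.199 ] r [ 0.314  0.149  0.933 -0.096] f [-7.9  4.7  8. ] w 0.0072
fix mm [ 35.6  10.6 199. ] toolx [-0.787 -0.054 -0.615] tooly [-0.002  0.996 -0.086] toolz [ 0.617 -0.066 -0.784]
phi tool 85.09 phi pos 85.16 r 125.4 grip 62.2
```

A small drift has built up: 1 mm toward the stop and 1 mm outward. I'll correct it in the next segment.

play_rows --targets '[0, 0.5, -8.65, 0.3, -0.055, 0, 0.043, 0, 1.5, -17.3, 1, -0.11, 0, 0.086, 0, 2.7, -25.8, 2.2, -0.165, 0, 0.129, 0, 4.3, -34.2, 3.9, -0.22, 0, 0.172, 0, 6.2, -42.4, 6, -0.275, 0, 0.215]'

```text
clock: 14.47
tool_pos: [0.5208, -0.3106, 0.195]
ee_rot: [0.341, 0.203, 0.915, 0.066]
wrist_force: [-6.6, 1.5, 11.4]
gripper_width: 0.0075
gripper_force: 62.4
```

play_rows --targets '[0, 0.2, -8.65, 0.24, -0.055, 0, 0.043, 0, 0.74, -17.3, 0.95, -0.11, 0, 0.086, 0, 1.67, -25.8, 2.14, -0.165, 0, 0.129, 0, 2.96, -34.2, 3.79, -0.22, 0, 0.172, 0, 4.6, -42.4, 5.9, -0.275, 0, 0.215]'

```text
clock: 14.88
tool_pos: [0.5074, -0.3472, 0.1759]
ee_rot: [0.357, 0.252, 0.87, 0.227]
wrist_force: [-4.7, 0.7, 10.3]
gripper_width: 0.0074
gripper_force: 61.9
```

```bash
python3 chk.py
```

```text
14.8833 q [-1.202 -0.185 -0.505  1.153  0.869 -0.592] p [ 0.5074 -0.3472  0.1759] r [0.357 0.252 0.87  0.227] f [-4.7  0.7 10.3] w 0.0074
fix mm [ 35.2 -72.  175.9] toolx [-0.787  0.353 -0.506] tooly [-0.003  0.818  0.576] toolz [ 0.617  0.454 -0.642]
phi tool 125.15 phi pos 125.26 r 124.8 grip 61.9
```

play_rows --targets '[0, 0.2, -8.65, 0.24, -0.055, 0, 0.043, 0, 0.74, -17.3, 0.95, -0.11, 0, 0.086, 0, 1.67, -25.8, 2.14, -0.165, 0, 0.129, 0, 2.96, -34.2, 3.79, -0.22, 0, 0.172, 0, 4.6, -42.4, 5.9, -0.275, 0, 0.215]'

```text
clock: 15.3
tool_pos: [0.4968, -0.376, 0.1444]
ee_rot: [0.361, 0.294, 0.799, 0.381]
wrist_force: [-2.3, -1.8, 8.2]
gripper_width: 0.0073
gripper_force: 61.5
```

play_rows --targets '[0, 0.1, -5.4, 0.1, -0.0344, 0, 0.0269, 0, 0.3, -10.8, 0.4, -0.0688, 0, 0.0538, 0, 0.65, -16.2, 0.84, -0.1031, 0, 0.0806, 0, 1.16, -21.5, 1.48, -0.1375, 0, 0.1075, 0, 1.8, -26.8, 2.3, -0.1719, 0, 0.1344]'

```text
clock: 15.72
tool_pos: [0.4923, -0.3879, 0.1202]
ee_rot: [0.358, 0.315, 0.742, 0.471]
wrist_force: [-1.8, -3.0, 7.6]
gripper_width: 0.0073
gripper_force: 61.2
```

```bash
python3 chk.py; python3 - <<'E'
from h import *
cv2.imwrite("pics/s4.png",optics.get_image("scene"))
E
```

```text
15.7167 q [-1.342  0.565 -0.033  1.712  1.154 -1.032] p [ 0.4923 -0.3879  0.1202] r [0.358 0.315 0.742 0.471] f [-1.8 -3.   7.6] w 0.0073
fix mm [  34.9 -115.4  120.2] toolx [-0.787  0.57  -0.235] tooly [-0.     0.38   0.925] toolz [ 0.616  0.728 -0.3  ]
phi tool 157.64 phi pos 158.17 r 124.3 grip 61.2
```

View pics/s4.png

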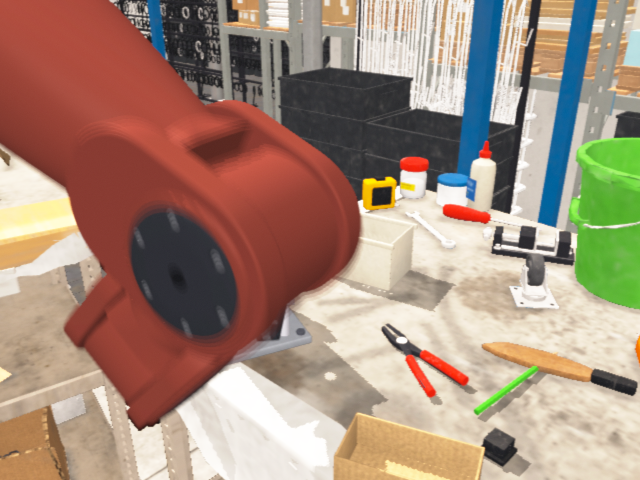

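The red wrist hides the plate in this view, but nothing is touched and the forces are small. Continue to 170°.

play_rows --targets '[0, 0.1, -5.4, 0.1, -0.0344, 0, 0.0269, 0, 0.3, -10.8, 0.4, -0.0688, 0, 0.0538, 0, 0.65, -16.2, 0.84, -0.1031, 0, 0.0806, 0, 1.16, -21.5, 1.48, -0.1375, 0, 0.1075, 0, 1.16, -21.5, 1.48, -0.1375, 0, 0.1075]'

```text
clock: 16.18
tool_pos: [0.4894, -0.3933, 0.0968]
ee_rot: [0.352, 0.331, 0.688, 0.541]
wrist_force: [0.4, -4.3, 8.7]
gripper_width: 0.0075
gripper_force: 65.2
```

```bash
python3 chk.py; python3 - <<'E'
from h import *
im=optics.get_image("top");cv2.imwrite("pics/t5.png",cv2.resize(im[200:430,130:430],None,fx=2.5,fy=2.5))
E
```

```text
16.1833 q [-1.36   0.833  0.143  1.976  1.198 -1.251] p [ 0.4894 -0.3933  0.0968] r [0.352 0.331 0.688 0.541] f [ 0.4 -4.3  8.7] w 0.0075
fix mm [  34.  -121.5   96.8] toolx [-0.787  0.604 -0.126] tooly [0.004 0.209 0.978] toolz [ 0.617  0.769 -0.167]
phi tool 167.95 phi pos 169.39 r 123.6 grip 65.2
```

View pics/t5.png

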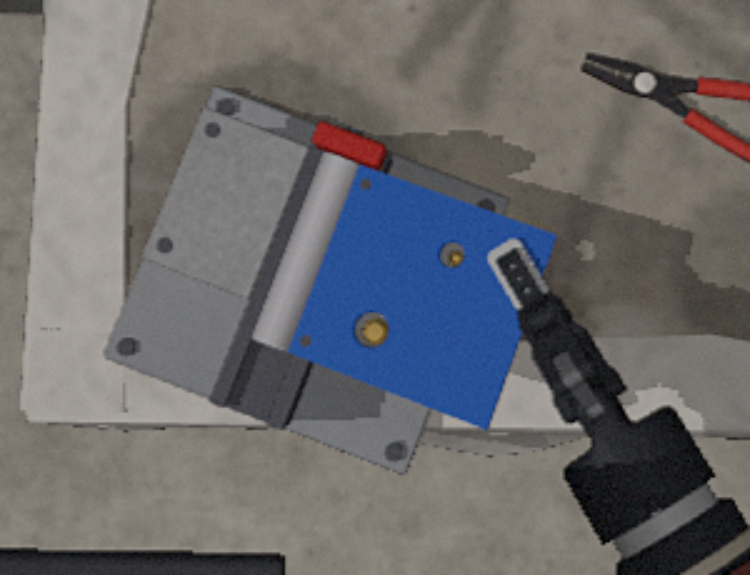

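The blue side is up, both pins show centred in their holes, and the bead end is at the stop. I'll go 4° further, then loosen slightly so the plate rests on the lower finger.

play_rows --targets '[0, 0, -2.2, 0, -0.0138, 0, 0.0108, 0, 0.1, -4.3, 0.1, -0.0275, 0, 0.0215, 0, 0.1, -6.5, 0.1, -0.041, 0, 0.032, 0, 0.2, -8.65, 0.2, -0.055, 0, 0.043, 0, 0.2, -8.65, 0.2, -0.055, 0, 0.043]'

```text
clock: 16.65
tool_pos: [0.4891, -0.3946, 0.0897]
ee_rot: [0.349, 0.335, 0.668, 0.566]
wrist_force: [0.4, -3.0, 6.9]
gripper_width: 0.0072
gripper_force: 61.7
```

```bash
python3 chk.py
```

```text
16.65 q [-1.363  0.933  0.212  2.089  1.207 -1.347] p [ 0.4891 -0.3946  0.0897] r [0.349 0.335 0.668 0.566] f [ 0.4 -3.   6.9] w 0.0072
fix mm [  34.2 -122.8   89.7] toolx [-0.788  0.61  -0.087] tooly [0.003 0.145 0.989] toolz [ 0.616  0.779 -0.116]
phi tool 171.68 phi pos 172.73 r 123.8 grip 61.7
```

play_rows --targets '[0.1, 0, 0, 0, 0, 0, 0, 0.12, 0, 0, 0, 0, 0, 0, 0.15, 0, 0, 0, 0, 0, 0, 0.18, 0, 0, 0, 0, 0, 0, 0.2, 0, 0, 0, 0, 0, 0]'

```text
clock: 17.07
tool_pos: [0.4888, -0.3941, 0.0898]
ee_rot: [0.349, 0.334, 0.669, 0.565]
wrist_force: [-0.1, 0.1, -2.2]
gripper_width: 0.0173
gripper_force: 0.8
```

play_rows --targets '[0.2, 0.1, -1.5, 0.2, 0, 0, 0, 0.2, 0.3, -3, 0.4, 0, 0, 0, 0.22, 0.4, -4.5, 0.5, 0, 0, 0, 0.22, 0.5, -6, 0.7, 0, 0, 0, 0.22, 0.7, -7.5, 0.9, 0, 0, 0]'

```text
clock: 17.48
tool_pos: [0.4887, -0.3947, 0.0822]
ee_rot: [0.349, 0.334, 0.669, 0.565]
wrist_force: [1.4, -1.5, -1.8]
gripper_width: 0.019
gripper_force: 0.8
```

```bash
python3 chk.py
```

```text
17.4833 q [-1.364  0.945  0.216  2.078  1.205 -1.346] p [ 0.4887 -0.3947  0.0822] r [0.349 0.334 0.669 0.565] f [ 1.4 -1.5 -1.8] w 0.019
fix mm [  33.8 -123.    82.2] toolx [-0.789  0.608 -0.089] tooly [0.002 0.148 0.989] toolz [ 0.615  0.78  -0.118]
phi tool 171.51 phi pos 176.2 r 123.3 grip 0.8
```

The plate rides on the lower finger (about 2 N). Keep lowering.

play_rows --targets '[0.22, 0.1, -1.2, 0.1, 0, 0, 0, 0.22, 0.2, -2.4, 0.3, 0, 0, 0, 0.22, 0.3, -3.6, 0.4, 0, 0, 0, 0.24, 0.4, -4.8, 0.5, 0, 0, 0, 0.26, 0.5, -6, 0.7, 0, 0, 0]'

```text
clock: 17.9
tool_pos: [0.4887, -0.3946, 0.0763]
ee_rot: [0.349, 0.334, 0.669, 0.565]
wrist_force: [0.5, -0.3, 0.1]
gripper_width: 0.0225
gripper_force: 0.0
```

```bash
python3 chk.py; python3 - <<'E'
from h import *
cv2.imwrite("pics/w6.png",optics.get_image("wrist"))
E
```

```text
17.9 q [-1.363  0.956  0.221  2.072  1.205 -1.346] p [ 0.4887 -0.3946  0.0763] r [0.349 0.334 0.669 0.565] f [ 0.5 -0.3  0.1] w 0.0225
fix mm [  33.8 -123.    76.3] toolx [-0.789  0.608 -0.089] tooly [0.002 0.147 0.989] toolz [ 0.615  0.78  -0.117]
phi tool 171.52 phi pos 178.92 r 123.0 grip 0.0
```

View pics/w6.png

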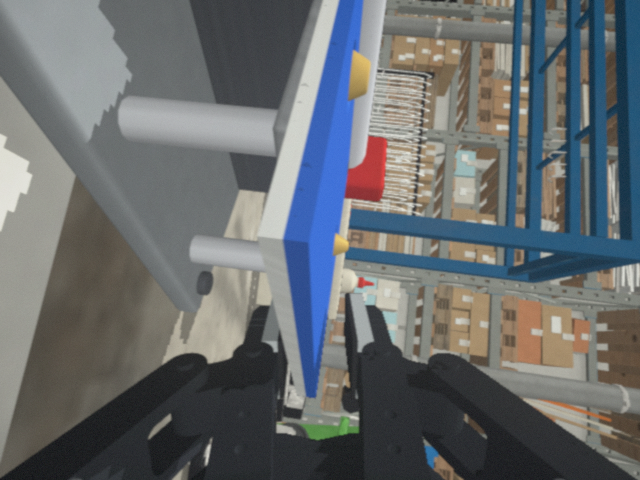

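The plate lies flat on the right deck with both pins (at (358,75) and (341,244)) standing proud of the blue face, and the fingers are free. Open and withdraw horizontally.

play_rows --targets '[0.35, 0, 0, 0, 0, 0, 0, 0.45, 0, 0, 0, 0, 0, 0, 0.45, 0, 0, 0, 0, 0, 0, 0.45, 0, -1, -10, 0, 0, 0, 0.45, 0, -2, -20, 0, 0, 0]'

```text
clock: 18.37
tool_pos: [0.4713, -0.4053, 0.0769]
ee_rot: [0.349, 0.334, 0.669, 0.565]
wrist_force: [-0.8, -0.6, -0.3]
gripper_width: 0.0386
gripper_force: 0.0
```

play_rows --targets '[0.45, 0, -2, -15, 0, 0, 0, 0.45, 0, -3.5, -30, 0, 0, 0, 0.45, 0, -5, -45, 0, 0, 0, 0.45, 0, -7, -60, 0, 0, 0, 0.45, 0, -8, -70, 0, 0, 0]'

```text
clock: 18.78
tool_pos: [0.4126, -0.4354, 0.0711]
ee_rot: [0.349, 0.342, 0.674, 0.554]
wrist_force: [-0.4, -0.7, 0.0]
gripper_width: 0.0382
gripper_force: 0.0
```

```bash
python3 chk.py; python3 - <<'E'
from h import *
im=optics.get_image("top");cv2.imwrite("pics/t7.png",cv2.resize(im[200:430,130:430],None,fx=2.5,fy=2.5));C=cam("top")
for p in ([-30,-55],[28,-85]): print(proj(C,F+RF@(np.r_[p,84]/1e3)))
E
```

```text
18.7833 q [-1.503  0.98   0.258  2.111  1.08  -1.389] p [ 0.4126 -0.4354  0.0711] r [0.349 0.342 0.674 0.554] f [-0.4 -0.7  0. ] w 0.0382
fix mm [ -23.8 -187.4   71.1] toolx [-0.781  0.618 -0.091] tooly [0.019 0.168 0.986] toolz [ 0.625  0.768 -0.143]
phi tool 170.31 phi pos -179.1 r 187.4 grip 0.0
[279.10020802 332.07112707]
[311.80056703 302.89051248]
```

View pics/t7.png

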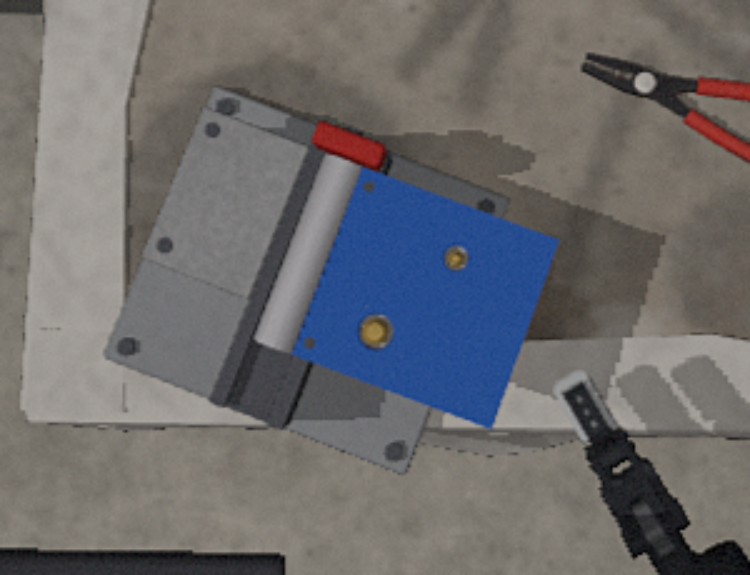

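The plate is seated flat, blue up, with both pins through their holes and the gripper clear. A small move takes the wrist off its joint limit, then I hand in.

play_rows --targets '[0.45, 0, 6, -2, 0.04, 0, -0.03, 0.45, 0, 12, -4, 0.08, 0, -0.06, 0.45, 0, 20, -5, 0.12, 0, -0.09, 0.45, 0, 20, -5, 0.12, 0, -0.09, 0.45, 0, 20, -5, 0.12, 0, -0.09]'

```text
clock: 19.25
tool_pos: [0.4119, -0.4338, 0.0926]
ee_rot: [0.352, 0.331, 0.721, 0.497]
wrist_force: [0.7, 0.5, 0.0]
gripper_width: 0.0381
gripper_force: 0.0
```

```bash
python3 chk.py; python3 -c "
from workcell import arm
print(arm.close_job())"
```

```text
19.25 q [-1.497  0.775  0.124  1.938  1.055 -1.266] p [ 0.4119 -0.4338  0.0926] r [0.352 0.331 0.721 0.497] f [0.7 0.5 0. ] w 0.0381
fix mm [ -25.  -186.1   92.6] toolx [-0.784  0.595 -0.179] tooly [0.021 0.314 0.949] toolz [ 0.621  0.74  -0.259]
phi tool 161.68 phi pos 174.29 r 187.0 grip 0.0
the job is handed in; nothing more can be done
None
```

The job is handed in at 19.3 s: the plate was slid to the red stop, turned over in the channel and eased down, and it lies flat, blue side up, on the right deck over both brass pins, with the gripper clear and the other things on the bench untouched.

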